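Raise the lane barrier and push the tub through

ROBOT

A 6-joint arm with a two-finger parallel gripper is mounted at the origin on the work surface. World frame = base frame: x ahead of the robot, y to its left, z up, the work surface at z = 0. Lengths are in mm, angles in rad, forces in N, time in s.
With the tool pointing down it reaches from about 350 to 975 mm from the base axis. Payload 7.1 kg.
Tool frame: the origin (TCP) lies midway between the tips of the shut fingers; the grasp point (between the pads) lies 19 mm behind it; z points along the fingers, y is the line along which they close (so a half turn about z gives the same grasp; the last joint's range is limited). The gripper opens to 88 mm and grips with 3 to 60 N. Pads are 20 mm wide; open, the fingers measure 115 mm over their backs; the gripper's body (75 mm by 178 mm) begins 61 mm behind the grasp point.
Start: joints at [1.283, 0.423, 1.63, -0, 1.089, -0.019], TCP at [165.953, 602.548, 222.675] pointing down, gripper open.
Joint ranges: [-3, 3], [-0.9, 2.11], [0.09, 2.58], [-1.31, 4.45], [0.11, 2.69], [-2.54, 2.54]. Speed limits (rad/s): [2.39, 2.39, 3.01, 3.14, 3.14, 3.14].

INTERFACE

Orientations are given as a rotation vector (axis times angle).
In Python, from workcell import ctrl gives the robot as it stands.
- The arm moves only by the shell command python3 -m inch 'ROWS' [OPENING]. ROWS is JSON, a list of rows, each an object with "xyz": the shift along the tool's x, y, z in mm, a list of three; "rot": the turn, a rotation vector about the tool's x, y, z in rad, a list of three. In form: [{"xyz": [dx, dy, dz], "rot": [ax, ay, az]}, ...]. A call has 1 to 12 rows; each row is the pose to reach, as a shift and turn from the pose commanded when the call began, along the tool's axes at that moment; what a row does not reach only later rows make up. A row lasts 1/12 s, in which the tool goes at most 41.7 mm and 7.16 degrees, less where a joint would pass 70% of its speed; a pose out of reach is approached as far as the arm can. A call with a gripper value outside its range is refused whole. OPENING is the closure in counts, from 0 (fully open) to 255 (shut), set as the call begins (- or left out, the last holds). The fingers move at their own pace and stop on an object; the grip force is fixed at half the most. Time passes only in rows, so rows that repeat a pose let the fingers close. It gives the time, the measured TCP pose, the force, the opening and the grip force at its end, in the units of the state.
- ctrl.get_obs(): the state, without advancing time (a new reading comes with each control period).
- ctrl.get_image(name): name is "scene" or "top" or "wrist"; returns the picture (384x512x3 uint8, red, green, blue); there is no depth.
- ctrl.camera_model(name): a dict with "fx", "fy", "cx", "cy" (pixels), "k1" (the pictures are not rectified: a ray, as slopes to the right and down, at radius r is drawn at 1 + k1 r^2 times it, then the intrinsics apply), "position" and "attitude" of the camera in the world. Camera axes: x right, y up, looking along -z (the intrinsics and any distortion apply to the point x, -y, -z); pixel columns grow to the right and rows downward; lengths in mm; the calibration is good to about 2 mm. A picture is of the moment at which its call begins: read the wrist's pose just before it. camera_model takes no time and is no camera call; for the wrist camera it gives the pose at the moment of the call.
- ctrl.close_job(): hands the job in; it is judged then, once.
The state is a dict: "t": time; "qpos": joint angles; "qvel": joint speeds; "joint_torque": joint torques, N m; "ee_pos": TCP position; "orientation": TCP orientation; "ft_force": force on the tool from outside, world axes, zero at the start; "moment": the same for the moment, N m; "width": finger opening in mm; "grasp_force": force on a finger pad.
Only numpy, scipy, OpenCV 4.12 (cv2) and the standard library are available. Lean on these libraries where they do the work, as an engineer would, in place of code of your own. Each camera call takes 0.05 s, during which the arm holds its last target. There are 200 camera calls.

TASK

Push the barrier arm up past its balance point so that it stays raised by itself, then push the white tub along the lane, under the raised barrier, until it is up against the stop at the lane's far left end. Only push: do not pick up or lift the tub; leave the tape roll, the wooden knob and the jar where they stand.

Things in the scene. Friction and masses are not known exactly. Their poses are not given: they have to be found in the camera images.
- lane: Fixed lane on the table: dark steel floor, aluminium rails. Origin: on the table surface, on the lane's centre line right under the barrier. y runs along the lane to the end stop (robot's left), x across it, away from the robot. Floor 6 mm thick, y = -300 to +220 mm, entry end (-y) open. Rails 6 mm thick at x = -56 and +56 mm, tops 22 mm above the table, 106 mm clear between
- stop_face (a point): Centre of the near face of the end stop, a bare steel block across the left end of the lane, 45 mm high and 118 mm wide; the face is at y = +200 mm in the lane's frame, this point 28.5 mm above the table. With the tub touching it, the tub's centre is at y = +140 mm in the lane's frame
- barrier_hinge (a point): The barrier's hinge, 125 mm beyond the lane's centre line (+x of the lane), 80 mm above the table; its axis is parallel to the lane's y. It sits between two upright green plates beyond the far rail: 135 mm high, at x = 100 to 150 mm and y = -37 to +37 mm of the lane's frame
- barrier_elbow (a point): Bend of the barrier arm, on the bar's centre line. The arm is a light metal bar, 20 x 20 mm in section: 185 mm straight from the hinge towards the robot to this bend, then a handle bent up by 60 degrees. Lying down, the straight part is level over the lane, its underside 70 mm above the table, and the bend is above the near rail
- barrier_end (a point): Centre of the free end (black cap) of the arm's handle, 100 mm from the bend; lying down it is 50 mm nearer to the robot than the bend, 235 mm before the hinge, and 167 mm above the table. The arm swings up and away from the robot when the robot's side of the handle is pushed up and forward on an arc about the hinge
- counterweight (a point): Centre of the bare steel counterweight fixed to the arm's tail: a cylinder 44 mm across, 42 mm long, parallel to the hinge axis. With the arm lying it is 50 mm behind (+x) and 18 mm above the hinge; it goes down as the arm rises
- barrier (a joint): Angle of the barrier arm, rad: 0 = lying across the lane (lower stop), growing as the handle rises. Balance point at about 0.95; above it the arm falls on by itself to its upper stop at 1.45 (nearly upright) and stays, below it falls back. Moving it at the handle takes 1 to 3 N
- tub_center (a point): Centre of the open white plastic tub, 42.5 mm above its underside. 90 mm across the lane, 120 mm along it, 85 mm high, walls 4 mm, 0.17 to 0.38 kg; stands loose on the lane's floor on the entry side of the barrier. Its rim, 91 mm above the table, is too high to pass under the lowered arm
- tape_center (a point): centre of a loose cardboard tape roll, 90 mm across, 45 mm high, standing on the table: leave alone
- knob_blank_center (a point): centre of a loose turned wooden knob, 48 mm across, 73 mm high: leave alone
- jar_center (a point): centre of a loose grey plastic jar with white lid, 60 mm across, 80 mm high, standing to the left of the lane: leave alone

How it is judged:
By the outcome, as a careful person would: the job done as asked, in the order asked, and still so for the second after the job is handed in, with the robot touching nothing.
It also fails if it takes over 58 s, if anything falls off the work surface, if the arm or the gripper's body presses on something with over 40 N, if the wrist force passes 120 N, or if a joint passes its speed limit or range.

## Working session

There is one attempt and no reset: what is moved stays moved. The work goes in short steps, Python scripts to look and compute and a shell command to move; the robot and the scene stay as the last step left them, time stands still between calls to the robot, and variables do not carry over. Pictures are saved under pics/ and viewed, at most 10 in all, crops included, and the job is handed in when it is done.

```bash
ls; mkdir -p pics; python3 - <<'E'
from workcell import ctrl
import cv2,numpy as np
np.set_printoptions(precision=4,suppress=True)
o=ctrl.get_obs();print(o['t'],o['ee_pos'],o['orientation'],o['width'])
ims=[]
for n in ('scene','top'):
    im=ctrl.get_image(n)[:,:,::-1];cv2.imwrite(f'pics/{n}0.png',im)
    print(n,ctrl.camera_model(n))
E
```

```text
pics
0.0 [165.7867 602.0302 221.9056] [-0.4209 -3.113   0.0024] 87.97927909829916
scene {'fx': 453.2131530146104, 'fy': 453.2131530146104, 'cx': 248.7071748283853, 'cy': 188.9019866716858, 'k1': -0.17534872988239938, 'position': array([ 958.4028,  629.8083, 1004.7638]), 'attitude': array([0.2827, 0.8243, 2.3538])}
top {'fx': 391.461315852191, 'fy': 391.461315852191, 'cx': 257.2438885689827, 'cy': 197.42244170326342, 'k1': -0.11101447834827165, 'position': array([ 293.2244,   59.9007, 1170.2915]), 'attitude': array([ 0.1691, -0.176 , -1.5606])}
```

View pics/scene0.png

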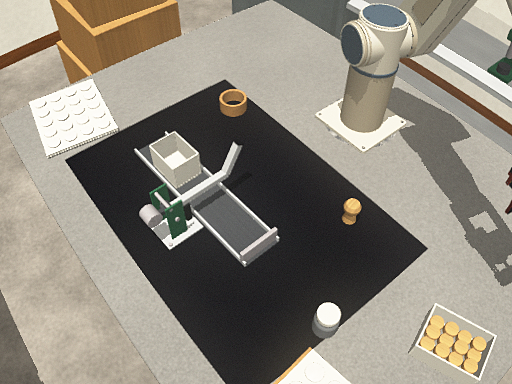

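View pics/top0.png

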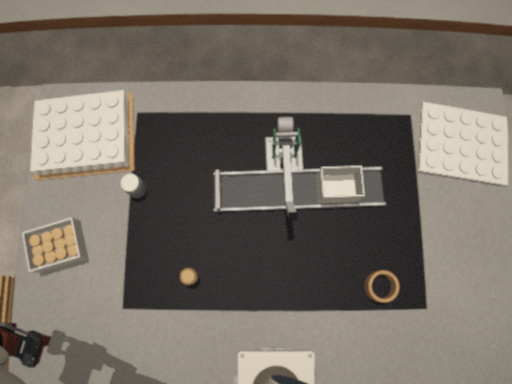

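Scene view: the lane runs from (150,150) to (260,250), with the tub at (175,155), the handle end at (238,147) and the stop at (262,247). Top view: the lane covers columns 215–385 and rows 168–212. The tub is at (342,185), the handle cap at about (290,235), the tape at (383,287), the knob at (189,277) and the jar at (133,185). I'll enlarge both for exact points.

```bash
cat > h.py <<'E'
from workcell import ctrl
import cv2,numpy as np
from scipy.spatial.transform import Rotation as R
np.set_printoptions(precision=1,suppress=True)
def ray(n,uv,m=None):
    m=m or ctrl.camera_model(n)
    K=np.array([[m['fx'],0,m['cx']],[0,m['fy'],m['cy']],[0,0,1]])
    p=cv2.undistortPoints(np.array([[uv]],float),K,np.array([m['k1'],0,0,0.]))[0,0]
    d=R.from_rotvec(m['attitude']).apply([p[0],-p[1],-1]);return np.array(m['position']),d/np.linalg.norm(d)
def plane(n,uv,z,m=None):
    o,d=ray(n,uv,m);return o+d*(z-o[2])/d[2]
def tri(a,b):
    (o,d),(p,e)=ray(*a),ray(*b)
    s=np.linalg.lstsq(np.c_[d,-e],p-o,rcond=None)[0]
    x,y=o+s[0]*d,p+s[1]*e;return (x+y)/2,np.linalg.norm(x-y)
E
python3 - <<'E'
import cv2
a=cv2.imread('pics/top0.png')[110:250,205:397];b=cv2.imread('pics/scene0.png')[120:270,125:285]
cv2.imwrite('pics/topc.png',cv2.resize(a,None,fx=4,fy=4,interpolation=2));cv2.imwrite('pics/scenec.png',cv2.resize(b,None,fx=4,fy=4,interpolation=2))
E
```

```text
(no output)
```

View pics/topc.png

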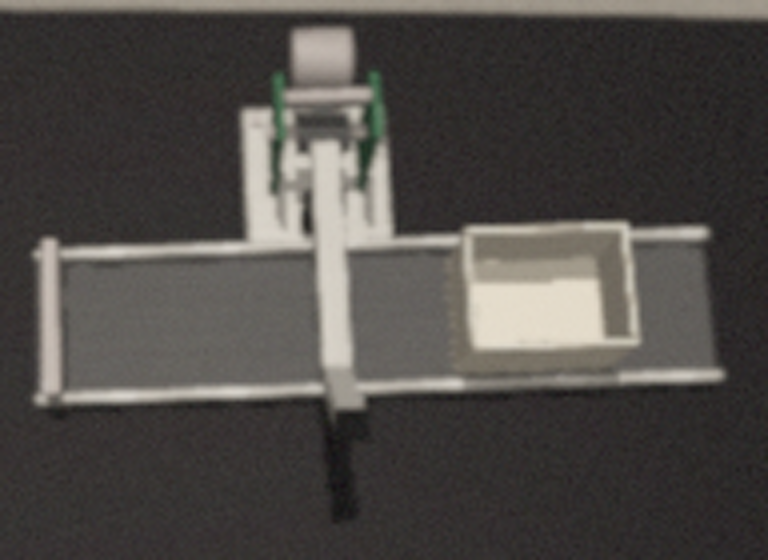

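View pics/scenec.png

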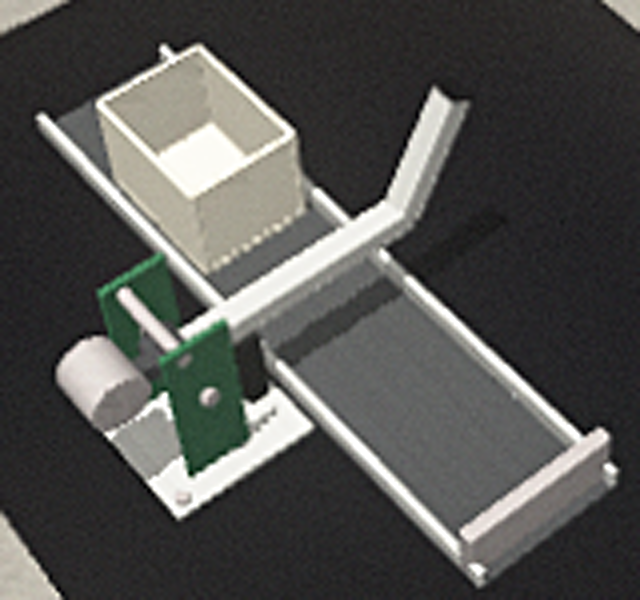

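The crops show the rails, stop, bend and tub rim clearly. In the top crop the rail ends are at (37,255), (37,401), (708,234) and (722,375). The rim corners are at (467,232), (630,225), (637,344) and (473,349). In the scene crop they are at (192,197), (100,103), (200,48) and (295,131).

```bash
python3 - <<'E'
from h import *
T=lambda u,v:('top',(205+u/4-.4,110+v/4-.4)); S=lambda u,v:('scene',(125+u/4-.4,120+v/4-.4))
for n,a,b in [('rim far-left',(467,232),(192,197)),('rim far-right',(630,225),(100,103)),('rim near-right',(637,344),(200,48)),('rim near-left',(473,349),(295,131)),
 ('far rail left end',(37,253),(477,575)),('near rail left end',(37,400),(612,472)),('far rail right',(708,233),(40,118)),('near rail right',(722,375),(165,48)),
 ('stop top far',(48,238),(463,535)),('stop top near',(50,395),(605,434)),('bend',(339,370),(385,205)),('handle end top',(347,402),(437,90))]:
    print(n,*tri(T(*a),S(*b)))
def ln(z,*p): return [plane(*T(*q),z)[:2] for q in p]
f=ln(22,(37,253),(708,233));g=ln(22,(37,400),(722,375));print(f,g)
for q in (f,g):
    d=q[0]-q[1];print(np.arctan2(-d[0],d[1]),np.linalg.norm(d))
for n,p,z in (('tape',(383,287),45),('knob',(189,277),73),('jar',(130,183),80)): print(n,plane('top',p,z))
o=ctrl.get_obs();print(R.from_rotvec(o['orientation']).as_matrix(),o['qpos'])
E
```

```text
rim far-left [ 624.5 -129.8   85.1] 1.6317047322399683
rim far-right [ 629.5 -248.8   84.9] 5.19566474441169
rim near-right [ 542.1 -250.5   83.3] 1.6505996978295336
rim near-left [ 537.2 -131.    90.3] 0.6546851787306163
far rail left end [627.8 188.3  16.8] 0.5073971854786569
near rail left end [513.5 184.3  18.3] 2.338350129127557
far rail right [ 647.2 -332.3   12.3] 2.6346063023127417
near rail right [ 533.1 -334.2   14.9] 3.3987619761557566
stop top far [629.3 176.7  51.7] 0.11284363790644732
stop top near [511.6 172.2  46.5] 1.21610014929201
bend [524.6 -37.9  86.1] 6.539782998625943
handle end top [483.5 -33.7 173.6] 2.54543953850012
[array([626.2, 187.9]), array([ 645.3, -330.1])] [array([512. , 184.8]), array([ 532.9, -333.2])]
0.03684727299778485 518.3173805366092
0.04020668666505877 518.3392543619872
tape [ 284.  -304.5   45. ]
knob [312.1 243.6  73. ]
jar [578.4 425.7  80. ]
[[-1.   0.3 -0. ]
 [ 0.3  1.  -0. ]
 [ 0.  -0.  -1. ]] [ 1.3  0.4  1.6  0.   1.1 -0. ]
```

```bash
cat >> h.py <<'E'
Y=0.0385; L0=np.array([577.5,-33.,0])
Lx=np.array([np.cos(Y),np.sin(Y),0]);Ly=np.array([-np.sin(Y),np.cos(Y),0])
def W(x,y,z): return L0+x*Lx+y*Ly+[0,0,z]   # lane -> world
def lane(p): d=np.array(p)-L0; return np.array([d@Lx,d@Ly,d[2]])
def plan(ts,cur=None):  # ts: (lane xyz, phi forward tilt deg, alpha yaw about lane z deg)
    o=ctrl.get_obs();print('lane now',lane(o['ee_pos']),'F',o['ft_force'],o['t'],o['qpos'])
    R0=R.from_rotvec(o['orientation']);
    for p,phi,*al in ts:
        B=R.from_matrix(np.c_[-Lx,Ly,[0,0,-1]])
        B=R.from_rotvec([0,0,np.radians(al[0] if al else 0)])*B*R.from_euler('y',-phi,degrees=True)
        print(R0.inv().apply(W(*p)-o['ee_pos']).round(0),np.round((R0.inv()*B).as_rotvec(),2).tolist())
E
python3 - <<'E'
from h import *
np.set_printoptions(precision=2,suppress=True)
plan([((-240,300,240),0),((-185,0,190),0),((-185,0,190),30)])
E
```

```text
lane now [-386.95  650.45  222.  ] F [-0.19  0.08 -0.72] 0.1 [ 1.28  0.42  1.63  0.    1.09 -0.02]
[-246. -290.  -18.] [-0.0, -0.0, -0.31]
[-389. -559.   33.] [-0.0, -0.0, -0.31]
[-389. -559.   33.] [-0.08, -0.52, -0.3]
```

```bash
python3 -m inch '[{"xyz":[-246,-290,-18],"rot":[0,0,-0.31]},{"xyz":[-246,-290,-18],"rot":[0,0,-0.31]},{"xyz":[-246,-290,-18],"rot":[0,0,-0.31]},{"xyz":[-246,-290,-18],"rot":[0,0,-0.31]},{"xyz":[-246,-290,-18],"rot":[0,0,-0.31]},{"xyz":[-246,-290,-18],"rot":[0,0,-0.31]},{"xyz":[-246,-290,-18],"rot":[0,0,-0.31]},{"xyz":[-246,-290,-18],"rot":[0,0,-0.31]},{"xyz":[-246,-290,-18],"rot":[0,0,-0.31]},{"xyz":[-246,-290,-18],"rot":[0,0,-0.31]}]' 255
python3 - <<'E'
from h import *
np.set_printoptions(precision=2,suppress=True)
plan([((-200,0,170),0),((-200,0,170),30)])
E
```

```text
t: 0.93
ee_pos: [327.2, 253.0, 240.7]
orientation: [0.059, -3.141, 0.003]
ft_force: [-0.7, -0.5, -0.2]
width: 24.6
grasp_force: 0.0
lane now [-239.08  295.4   240.67] F [-0.7  -0.53 -0.2 ] 0.9333 [ 0.63  0.08  2.05 -0.    1.01 -0.98]
[ -39. -295.   71.] [-0.0, -0.0, -0.0]
[ -39. -295.   71.] [-0.0, -0.52, -0.0]
```

```bash
python3 -m inch '[{"xyz":[-39,-295,71],"rot":[0,-0.52,0]},{"xyz":[-39,-295,71],"rot":[0,-0.52,0]},{"xyz":[-39,-295,71],"rot":[0,-0.52,0]},{"xyz":[-39,-295,71],"rot":[0,-0.52,0]},{"xyz":[-39,-295,71],"rot":[0,-0.52,0]},{"xyz":[-39,-295,71],"rot":[0,-0.52,0]},{"xyz":[-39,-295,71],"rot":[0,-0.52,0]},{"xyz":[-39,-295,71],"rot":[0,-0.52,0]},{"xyz":[-39,-295,71],"rot":[0,-0.52,0]},{"xyz":[-39,-295,71],"rot":[0,-0.52,0]},{"xyz":[-39,-295,71],"rot":[0,-0.52,0]}]'
python3 - <<'E'
from h import *
np.set_printoptions(precision=2,suppress=True)
plan([((-127,0,118),30)])
o=ctrl.get_obs();print(o['orientation'])
cv2.imwrite('pics/w1.png',np.hstack([ctrl.get_image('scene')[100:260,100:300,::-1].repeat(2,0).repeat(2,1),ctrl.get_image('top')[150:310,200:400,::-1].repeat(2,0).repeat(2,1)]))
E
```

```text
t: 1.85
ee_pos: [370.1, 1.3, 174.8]
orientation: [-0.06, 2.634, 0.029]
ft_force: [-0.3, 1.4, 0.9]
width: 0.8
grasp_force: 0.0
lane now [-205.97   42.28  174.81] F [-0.29  1.39  0.87] 1.85 [-0.09 -0.03  2.51  0.44  0.18 -2.13]
[-41. -44.  87.] [0.01, -0.02, 0.0]
[-0.06  2.63  0.03]
```

View pics/w1.png

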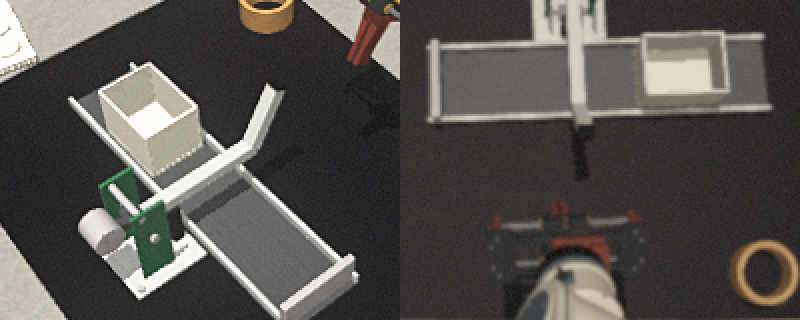

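The two views show the barrier still lying and untouched. The shut, tilted gripper is in front of it on the robot's side, at about (565,235) in the composite. I'll move it close to the handle.

```bash
python3 - <<'E'
from h import *
plan([((-150,0,121),20)])
E
```

```text
lane now [-205.9   41.9  174.7] F [0.3 0.4 0.6] 1.95 [-0.1 -0.   2.5  0.4  0.2 -2.1]
[-23. -43.  74.] [0.01, 0.16, 0.0]
```

```bash
python3 -m inch '[{"xyz":[-23,-43,74],"rot":[0.01,0.16,0]},{"xyz":[-23,-43,74],"rot":[0.01,0.16,0]},{"xyz":[-23,-43,74],"rot":[0.01,0.16,0]},{"xyz":[-23,-43,74],"rot":[0.01,0.16,0]},{"xyz":[-23,-43,74],"rot":[0.01,0.16,0]},{"xyz":[-23,-43,74],"rot":[0.01,0.16,0]},{"xyz":[-23,-43,74],"rot":[0.01,0.16,0]},{"xyz":[-23,-43,74],"rot":[0.01,0.16,0]}]'
cat >> h.py <<'E'
def arc(thetas,bias=4):
    ts=[]
    for t in thetas:
        phi=np.radians(20 if t<10 else max(30-t,-15)); f=np.array([np.sin(phi),-np.cos(phi)]);n=np.array([np.cos(phi),np.sin(phi)])
        rot=lambda p:np.array([125,80])+[[np.cos(np.radians(t)),np.sin(np.radians(t))],[-np.sin(np.radians(t)),np.cos(np.radians(t))]]@(np.array(p)-[125,80.])
        c=rot((-118.7,162))+40*f if t<10 else rot((-98.5,127.5))
        q=rot((-118.7,162))-[125,80]; tan=np.array([q[1],-q[0]])/np.linalg.norm(q)
        p=c-10*n+bias*tan; ts.append(((p[0],0,p[1]),np.degrees(phi)))
    for a in ts: print(np.round(a[0]),round(a[1]))
    plan(ts)
E
python3 - <<'E'
from h import *
arc([0,8,16,24,32,40])
E
```

```text
t: 2.62
ee_pos: [427.5, -37.4, 122.0]
orientation: [-0.062, 2.792, 0.011]
ft_force: [0.7, 0.3, -0.2]
width: 0.2
grasp_force: 0.0
[-113.    0.  125.] 20
[-99.   0. 158.] 20
[-84.   0. 188.] 14
[-67.   0. 216.] 6
[-46.   0. 242.] -2
[-22.   0. 264.] -10
lane now [-150.     1.4  122. ] F [ 0.7  0.3 -0.2] 2.6167 [-0.2  0.2  2.3  0.3  0.2 -2.1]
[-36.  -2.  10.] [0.0, -0.0, 0.01]
[-60.  -2. -16.] [0.0, -0.0, 0.01]
[-84.  -2. -40.] [0.0, 0.1, 0.01]
[-110.   -2.  -60.] [0.0, 0.24, 0.01]
[-138.   -2.  -77.] [0.0, 0.38, 0.01]
[-169.   -2.  -90.] [0.0, 0.52, 0.01]
```

```bash
python3 -m inch '[{"xyz":[-20,-2,5],"rot":[0,0,0]},{"xyz":[-36,-2,10],"rot":[0,0,0]},{"xyz":[-48,-2,-3],"rot":[0,0,0]},{"xyz":[-60,-2,-16],"rot":[0,0,0]},{"xyz":[-72,-2,-28],"rot":[0,0.05,0]},{"xyz":[-84,-2,-40],"rot":[0,0.1,0]},{"xyz":[-97,-2,-50],"rot":[0,0.17,0]},{"xyz":[-110,-2,-60],"rot":[0,0.24,0]},{"xyz":[-124,-2,-69],"rot":[0,0.31,0]},{"xyz":[-138,-2,-77],"rot":[0,0.38,0]},{"xyz":[-154,-2,-84],"rot":[0,0.45,0]},{"xyz":[-169,-2,-90],"rot":[0,0.52,0]}]'
python3 - <<'E'
from h import *
arc([40,48,56,64,72])
cv2.imwrite('pics/a1.png',ctrl.get_image('scene')[60:300,60:360,::-1].repeat(2,0).repeat(2,1))
E
```

```text
t: 3.62
ee_pos: [556.2, -34.2, 265.6]
orientation: [0.065, -2.966, 0.007]
ft_force: [-1.1, 0.1, 0.3]
width: 0.2
grasp_force: 0.0
[-22.   0. 264.] -10
[  5.   0. 282.] -15
[ 34.   0. 296.] -15
[ 64.   0. 305.] -15
[ 95.   0. 310.] -15
lane now [-21.4  -0.4 265.6] F [-1.1  0.1  0.3] 3.6167 [-0.1  0.4  1.6 -0.   1.3 -1.7]
[0. 0. 2.] [-0.0, -0.0, 0.0]
[-23.   0. -21.] [-0.0, 0.09, 0.0]
[-49.   0. -39.] [-0.0, 0.09, 0.0]
[-77.  -0. -53.] [-0.0, 0.09, 0.0]
[-107.   -0.  -64.] [-0.0, 0.09, 0.0]
```

View pics/a1.png

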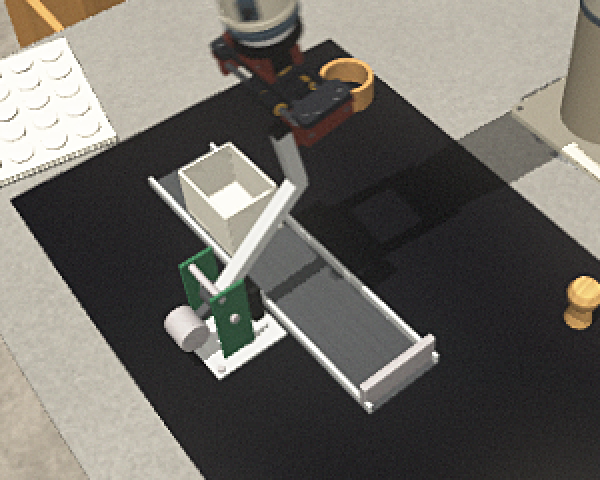

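The barrier arm is raised about 40° and rests on the fingertips at (285,130). The tub hasn't moved. I'll push it on past the balance point.

```bash
python3 -m inch '[{"xyz":[-11,0,-11],"rot":[0,0.04,0]},{"xyz":[-23,0,-21],"rot":[0,0.09,0]},{"xyz":[-36,0,-30],"rot":[0,0.09,0]},{"xyz":[-49,0,-39],"rot":[0,0.09,0]},{"xyz":[-63,0,-46],"rot":[0,0.09,0]},{"xyz":[-77,0,-53],"rot":[0,0.09,0]},{"xyz":[-92,0,-59],"rot":[0,0.09,0]},{"xyz":[-107,0,-64],"rot":[0,0.09,0]},{"xyz":[-107,0,-64],"rot":[0,0.09,0]},{"xyz":[-70,0,-64],"rot":[0,0.09,0]},{"xyz":[-30,0,-64],"rot":[0,0.09,0]},{"xyz":[0,0,-64],"rot":[0,0.09,0]}]'
python3 - <<'E'
from h import *
plan([((-150,0,330),0),((-150,-200,330),0)])
cv2.imwrite('pics/a2.png',ctrl.get_image('scene')[60:300,60:360,::-1].repeat(2,0).repeat(2,1))
E
```

```text
t: 4.67
ee_pos: [563.6, -33.8, 325.7]
orientation: [0.063, -2.876, 0.008]
ft_force: [0.7, 0.4, 0.4]
width: 0.3
grasp_force: 0.0
lane now [-13.9  -0.3 325.7] F [0.7 0.4 0.4] 4.6667 [-0.1  0.4  1.5 -0.   1.5 -1.7]
[133.   1.  31.] [-0.0, -0.26, 0.01]
[ 134. -199.   32.] [-0.0, -0.26, 0.01]
```

View pics/a2.png

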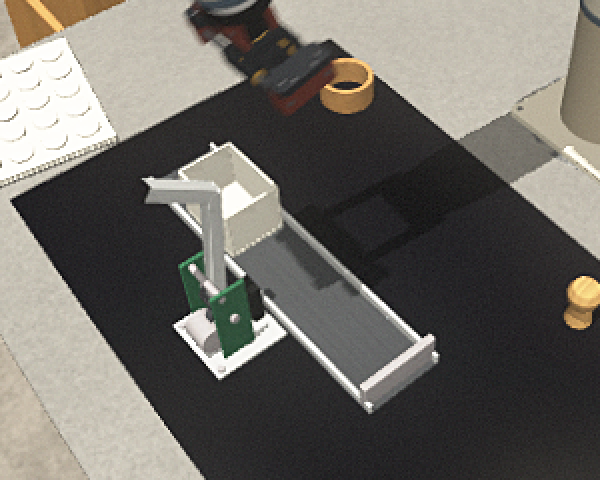

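The barrier now stands upright by itself, bar at (213,240), with the handle pointing away. The tub is still in place at (230,195). Next I go behind the tub.

```bash
python3 - <<'E'
from h import *
plan([((0,-252,210),0),((0,-252,34),0)])
E
```

```text
lane now [-17.9  -0.3 327.4] F [-1.7 -0.  -0.3] 4.7167 [-0.1  0.4  1.5 -0.   1.5 -1.7]
[ -47. -252.  109.] [-0.0, -0.27, 0.01]
[ -93. -252.  279.] [-0.0, -0.27, 0.01]
```

```bash
python3 -m inch '[{"xyz":[-47,-252,109],"rot":[0,-0.27,0]},{"xyz":[-47,-252,109],"rot":[0,-0.27,0]},{"xyz":[-47,-252,109],"rot":[0,-0.27,0]},{"xyz":[-47,-252,109],"rot":[0,-0.27,0]},{"xyz":[-47,-252,109],"rot":[0,-0.27,0]},{"xyz":[-47,-252,109],"rot":[0,-0.27,0]},{"xyz":[-47,-252,109],"rot":[0,-0.27,0]},{"xyz":[-47,-252,109],"rot":[0,-0.27,0]},{"xyz":[-47,-252,109],"rot":[0,-0.27,0]},{"xyz":[-47,-252,109],"rot":[0,-0.27,0]},{"xyz":[-47,-252,109],"rot":[0,-0.27,0]}]'
python3 - <<'E'
from h import *
plan([((0,-254,34),0)])
E
```

```text
t: 5.63
ee_pos: [595.5, -283.6, 209.6]
orientation: [-0.071, 3.133, 0.0]
ft_force: [-0.0, -0.1, -0.4]
width: 0.3
grasp_force: 0.0
lane now [   8.3 -251.1  209.6] F [-0.  -0.1 -0.4] 5.6333 [-0.5  0.5  1.6  0.   1.1 -2.1]
[ 10.  -3. 176.] [0.0, 0.01, 0.01]
```

```bash
python3 -m inch '[{"xyz":[10,-3,40],"rot":[0,0.01,0.01]},{"xyz":[10,-3,75],"rot":[0,0.01,0.01]},{"xyz":[10,-3,110],"rot":[0,0.01,0.01]},{"xyz":[10,-3,140],"rot":[0,0.01,0.01]},{"xyz":[10,-3,160],"rot":[0,0.01,0.01]},{"xyz":[10,-3,176],"rot":[0,0.01,0.01]},{"xyz":[10,-3,176],"rot":[0,0.01,0.01]},{"xyz":[10,-3,176],"rot":[0,0.01,0.01]}]'
python3 - <<'E'
from h import *
plan([((0,-225,34),0),((0,50,34),0)])
E
```

```text
t: 6.3
ee_pos: [586.9, -287.0, 32.8]
orientation: [0.056, -3.138, -0.001]
ft_force: [0.3, 0.3, -0.2]
width: 0.2
grasp_force: 0.0
lane now [  -0.4 -254.2   32.8] F [ 0.3  0.3 -0.2] 6.3 [-0.5  0.7  1.6 -0.   0.8 -2.1]
[-0. 29. -1.] [0.0, -0.0, -0.0]
[  1. 304.  -1.] [0.0, -0.0, -0.0]
```

```bash
python3 -m inch '[{"xyz":[0,10,-1],"rot":[0,0,0]},{"xyz":[0,18,-1],"rot":[0,0,0]},{"xyz":[0,24,-1],"rot":[0,0,0]},{"xyz":[0,30,-1],"rot":[0,0,0]},{"xyz":[0,38,-1],"rot":[0,0,0]},{"xyz":[0,47,-1],"rot":[0,0,0]},{"xyz":[0,57,-1],"rot":[0,0,0]},{"xyz":[0,67,-1],"rot":[0,0,0]},{"xyz":[0,77,-1],"rot":[0,0,0]},{"xyz":[0,87,-1],"rot":[0,0,0]},{"xyz":[0,97,-1],"rot":[0,0,0]},{"xyz":[0,105,-1],"rot":[0,0,0]}]'
python3 - <<'E'
from h import *
plan([((0,50,34),0)])
cv2.imwrite('pics/p1.png',np.hstack([ctrl.get_image('scene')[60:300,60:260,::-1].repeat(2,0).repeat(2,1),ctrl.get_image('top')[60:300,200:400,::-1].repeat(2,0).repeat(2,1)]))
E
```

```text
t: 7.3
ee_pos: [583.1, -181.9, 33.5]
orientation: [0.054, -3.138, -0.001]
ft_force: [0.4, -2.0, 2.5]
width: 0.4
grasp_force: 1.2
lane now [  -0.1 -149.    33.5] F [ 0.4 -2.   2.5] 7.3 [-0.3  0.7  1.7 -0.   0.7 -1.9]
[  1. 199.  -0.] [0.0, -0.0, -0.0]
```

View pics/p1.png

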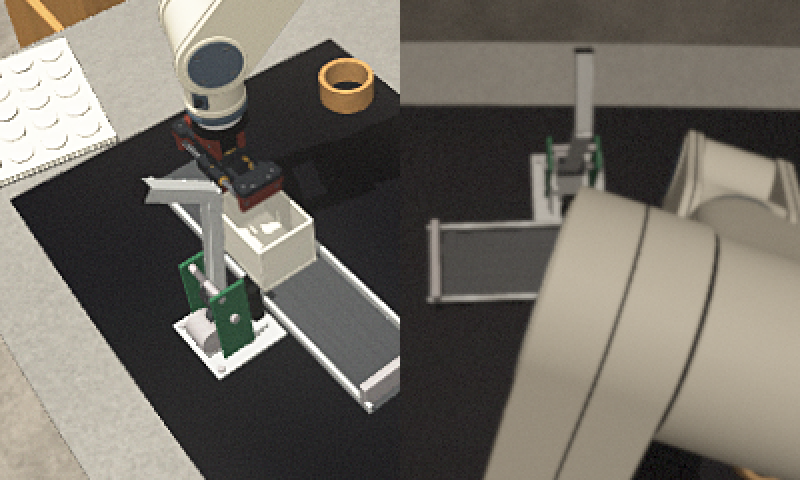

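The left view shows the tub at (265,245), being pushed straight. The gripper body is over it but above the rim, and the upright bar at (213,240) is clear. I'll continue and watch the forces.

```bash
python3 -m inch '[{"xyz":[0,9,0],"rot":[0,0,0]},{"xyz":[0,19,0],"rot":[0,0,0]},{"xyz":[0,29,0],"rot":[0,0,0]},{"xyz":[0,39,0],"rot":[0,0,0]},{"xyz":[0,49,0],"rot":[0,0,0]},{"xyz":[0,59,0],"rot":[0,0,0]},{"xyz":[0,69,0],"rot":[0,0,0]},{"xyz":[0,79,0],"rot":[0,0,0]},{"xyz":[0,89,0],"rot":[0,0,0]},{"xyz":[0,99,0],"rot":[0,0,0]},{"xyz":[1,109,0],"rot":[0,0,0]},{"xyz":[1,115,0],"rot":[0,0,0]}]'
python3 - <<'E'
from h import *
plan([((0,50,34),0)])
cv2.imwrite('pics/p2.png',ctrl.get_image('scene')[60:300,60:360,::-1].repeat(2,0).repeat(2,1))
E
```

```text
t: 8.4
ee_pos: [578.0, -67.0, 33.6]
orientation: [0.054, -3.138, -0.001]
ft_force: [0.1, -0.4, 0.6]
width: 0.4
grasp_force: 0.5
lane now [ -0.8 -34.   33.6] F [ 0.1 -0.4  0.6] 8.4 [-0.1  0.6  1.8 -0.   0.7 -1.7]
[-0. 84. -0.] [0.0, -0.0, -0.0]
```

View pics/p2.png

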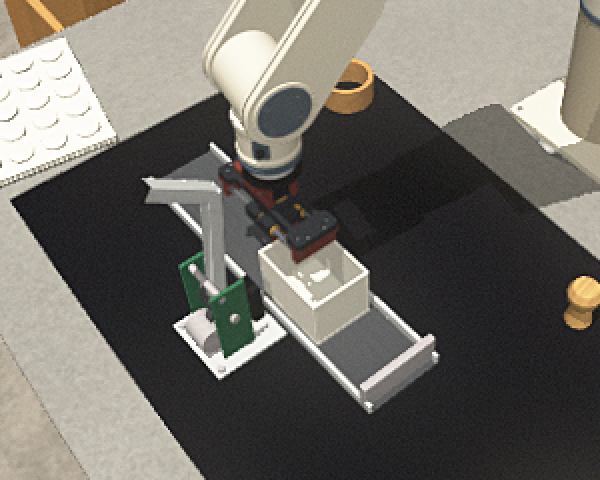

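The tub, at (315,285), is past the barrier and straight. The wrist is clear of the upright bar at (213,230). Next I push to near the stop.

```bash
python3 -m inch '[{"xyz":[0,9,0],"rot":[0,0,0]},{"xyz":[0,19,0],"rot":[0,0,0]},{"xyz":[0,29,0],"rot":[0,0,0]},{"xyz":[0,39,0],"rot":[0,0,0]},{"xyz":[0,49,0],"rot":[0,0,0]},{"xyz":[0,59,0],"rot":[0,0,0]},{"xyz":[0,69,0],"rot":[0,0,0]},{"xyz":[0,77,0],"rot":[0,0,0]},{"xyz":[0,84,0],"rot":[0,0,0]},{"xyz":[0,89,0],"rot":[0,0,0]},{"xyz":[0,92,0],"rot":[0,0,0]},{"xyz":[0,94,0],"rot":[0,0,0]}]'
python3 -m inch '[{"xyz":[0,1,0],"rot":[0,0,0]},{"xyz":[0,2,0],"rot":[0,0,0]},{"xyz":[0,3,0],"rot":[0,0,0]},{"xyz":[0,3,0],"rot":[0,0,0]}]'
python3 -m inch '[{"xyz":[0,1,0],"rot":[0,0,0]},{"xyz":[0,2,0],"rot":[0,0,0]},{"xyz":[0,3,0],"rot":[0,0,0]},{"xyz":[0,3,0],"rot":[0,0,0]}]'
```

```text
t: 9.45
ee_pos: [575.1, 26.0, 33.7]
orientation: [0.054, -3.138, -0.001]
ft_force: [0.2, -2.9, 0.7]
width: 0.3
grasp_force: 0.8
t: 9.78
ee_pos: [575.0, 28.5, 33.7]
orientation: [0.053, -3.138, -0.001]
ft_force: [-0.3, -1.6, -0.1]
width: 0.3
grasp_force: 0.4
t: 10.12
ee_pos: [574.9, 31.7, 33.7]
orientation: [0.053, -3.138, -0.001]
ft_force: [0.6, -1.5, 1.2]
width: 0.5
grasp_force: 0.5
```

```bash
for i in 1 2 3; do python3 -m inch '[{"xyz":[0,1,0],"rot":[0,0,0]},{"xyz":[0,2,0],"rot":[0,0,0]},{"xyz":[0,2,0],"rot":[0,0,0]}]' | grep -E 'ee_pos|ft'; done
```

```text
ee_pos: [575.5, 33.4, 33.9]
ft_force: [1.5, -3.3, 1.2]
ee_pos: [576.0, 33.9, 34.4]
ft_force: [2.7, -13.9, 3.8]
ee_pos: [576.1, 34.1, 34.7]
ft_force: [2.4, -25.7, 7.1]
```

The force rose to 26 N at lane y ≈ 67 mm, which is where contact with the stop was expected. I'll back off and raise the gripper clear.

```bash
python3 -m inch '[{"xyz":[0,-5,0],"rot":[0,0,0]},{"xyz":[0,-15,0],"rot":[0,0,0]},{"xyz":[0,-30,0],"rot":[0,0,0]},{"xyz":[0,-36,0],"rot":[0,0,0]},{"xyz":[0,-36,-30],"rot":[0,0,0]},{"xyz":[0,-36,-65],"rot":[0,0,0]},{"xyz":[5,-36,-105],"rot":[0,0,0]},{"xyz":[30,-36,-140],"rot":[0,0,0]},{"xyz":[60,-36,-165],"rot":[0,0,0]},{"xyz":[95,-36,-180],"rot":[0,0,0]},{"xyz":[130,-36,-190],"rot":[0,0,0]},{"xyz":[165,-36,-200],"rot":[0,0,0]}]'
python3 -m inch '[{"xyz":[30,-40,0],"rot":[0,0,0]},{"xyz":[30,-80,0],"rot":[0,0,0]},{"xyz":[30,-120,0],"rot":[0,0,0]},{"xyz":[30,-120,0],"rot":[0,0,0]},{"xyz":[30,-120,0],"rot":[0,0,0]},{"xyz":[30,-120,0],"rot":[0,0,0]}]'
python3 - <<'E'
from h import *
cv2.imwrite('pics/e1.png',np.hstack([ctrl.get_image('scene')[60:300,60:260+50,::-1].repeat(2,0).repeat(2,1)[:, 200:],ctrl.get_image('top')[60:300,120:345,::-1].repeat(2,0).repeat(2,1)]))
E
```

```text
t: 11.87
ee_pos: [410.0, -3.9, 234.7]
orientation: [0.054, -3.139, -0.001]
ft_force: [0.6, -0.5, 0.2]
width: 0.3
grasp_force: 0.0
t: 12.37
ee_pos: [385.4, -124.8, 233.9]
orientation: [0.051, -3.137, -0.002]
ft_force: [-0.1, 0.5, -0.5]
width: 0.2
grasp_force: 0.0
```

View pics/e1.png

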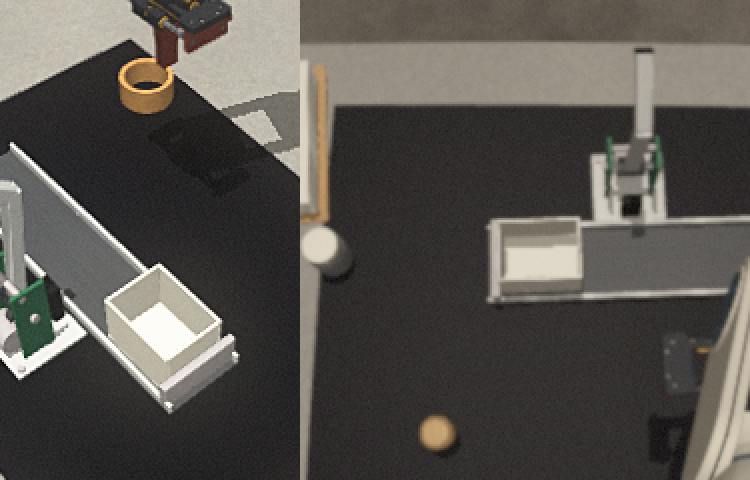

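The tub sits flush against the stop, at (495,260) in the right-hand view. The barrier is upright, the jar and knob haven't moved, and the gripper is clear. I'm handing the job in.

```bash
python3 -c "
from workcell import ctrl
print(ctrl.close_job())"
```

```text
the job is handed in; nothing more can be done
None
```

The job is handed in, with no verdict returned: the barrier stands raised by itself, the tub is against the end stop, and the tape roll, knob and jar were left alone; it took about 12.5 s of robot time.

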